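# Lock up the small-parts cabinet

### The job

Lock up the small-parts cabinet on the storeroom bench: with the fingertips push its two open drawers fully home, easing them in rather than slamming them, and then press the push-lock at the right-hand end of its front all the way in. Pick nothing up, pull no drawer open, and leave the stock standing in its drawers and the things on and around the cabinet where they are.

Things in the scene. Friction and masses are not known exactly. Their poses are not given: they have to be found in the camera images.
- cabinet: Blue-grey steel bench cabinet, 420 wide (y), 280 deep (x), 168 high. Origin on the bench under the middle of its front plane; x points into the cabinet (the way the drawers are pushed shut), y to its left as seen from the front, z up. Upper row: three small drawers side by side, two of them open; below them one wide shut drawer. The push-lock is in the blank stile at the right (-y) end. Fixed to the bench; pose varies.
- handle_a (a point): Centre of the front surface of the aluminium pull of drawer a (green card in its label strip). The pull is 89 wide and 24 high, 22 proud of the drawer's front panel (113 wide, 84 high); moves with the drawer, which slides along the cabinet's x axis. The three upper drawers sit side by side in any order, 117 apart.
- handle_b (a point): Centre of the front surface of the aluminium pull of drawer b (yellow card in its label strip). The pull is 89 wide and 24 high, 22 proud of the drawer's front panel (113 wide, 84 high); moves with the drawer, which slides along the cabinet's x axis. The three upper drawers sit side by side in any order, 117 apart.
- handle_c (a point): Centre of the front surface of the aluminium pull of drawer c (orange card in its label strip). The pull is 89 wide and 24 high, 22 proud of the drawer's front panel (113 wide, 84 high); moves with the drawer, which slides along the cabinet's x axis. The three upper drawers sit side by side in any order, 117 apart.
- drawer_a (a joint): Drawer opening in m: 0 = fully home, front panel flush with the cabinet; grows as it comes out towards the robot. Runs on plain runners (about 3 N to move), stays where it is left, hard stop at 0. Starts open.
- drawer_b (a joint): Drawer opening in m: 0 = fully home, front panel flush with the cabinet; grows as it comes out towards the robot. Runs on plain runners (about 3 N to move), stays where it is left, hard stop at 0. Starts open.
- drawer_c (a joint): Drawer opening in m: 0 = fully home, front panel flush with the cabinet; grows as it comes out towards the robot. Runs on plain runners (about 3 N to move), stays where it is left, hard stop at 0. Starts shut.
- drawer_wide (a joint): Drawer opening in m: 0 = fully home, front panel flush with the cabinet; grows as it comes out towards the robot. Runs on plain runners (about 6 N to move), stays where it is left, hard stop at 0. Wide drawer under the three (408 wide, 49 high, pull 22 proud centred 48 above the bench); starts shut.
- lock_tip (a point): Centre of the round front end of the push-lock plunger: chromed, 20 in diameter, with a 12 long red band behind its head that shows only while it is out. Stands 24 out of the cabinet's front plane when out, 12 when locked, at 132 above the bench and 178 to the right of the cabinet's middle; pressed along the cabinet's x axis. The nearest drawer pull ends 47 to its left.
- lock (a joint): Travel of the push-lock in m: 0 = out (unlocked), 0.012 = fully in (locked). Takes about 6 N and stays where it is pushed.
- tin: Steel tin with green band, 38 in diameter, 38 high, standing loose in the front compartment of drawer a; origin at the centre of its underside.
- carton: Small brown carton 45 x 35 x 30 high, loose in the front compartment of drawer b; origin at the centre of its underside.
- flange: Aluminium flange ring with six bolt holes, 112 outside, 10 high, lying on the cabinet's top, its nearest edge at least 50 back from the front; origin under its centre.
- packet_box: Cardboard box 70 x 110 x 50 high on the cabinet's top, its nearest edge at least 50 back from the front; origin under its centre.
- oil_bottle: White bottle with red cap, 58 in diameter, 150 high, standing on the bench to the right of the cabinet; origin under its centre.
- wrench: Steel wrench lying on the bench, front left.
- tape_roll: Brown roll of tape, 96 in diameter, 24 high, lying on the bench to the left of the cabinet.
- fuse_box: Blue and grey plastic box 60 x 40 x 40 high on the bench, front right.
Things that resemble listed ones, but are neither listed nor needed, are in the scene too. Leave any orange or pink look-alike of the carton alone.

How it is judged (in metres and radians):
On the way, in this order (a step that is already met when the one before it is completed fails the run):
1. every drawer is fully home (value of joint each of drawer_a, drawer_b, drawer_c, drawer_wide below 0.004 m), for 0.2 s.
2. the push-lock is pressed in, with the drawers home (all of step 1 and value of joint lock above 0.01 m), for 0.2 s.
At the end, for the whole second after the job is handed in: All four drawers home within 4 mm, the push-lock in by more than 10 of its 12 mm, the tin and the carton still standing in the front compartments of their drawers (tilt under 0.3 rad), the other things within 20 mm of their starts (all of step 2 and angle between each of tin, carton's own z axis and vertical below 0.3 rad and height (world z) of each of tin, carton below 0.095 m and x of tin in the frame of handle_a below 0.147 m and x of carton in the frame of handle_b below 0.147 m); the robot touches nothing.
It fails at once if a drawer was slammed (faster than 0.45 m/s) (velocity of joint any of drawer_a, drawer_b, drawer_c below -0.45 m/s).
It fails at once if a drawer was pulled open (value of joint drawer_a above 0.12 m or value of joint drawer_b above 0.09 m or value of joint any of drawer_c, drawer_wide above 0.012 m).
It fails at once if the lock was pressed while a drawer stood open (value of joint lock above 0.006 m and value of joint any of drawer_a, drawer_b, drawer_c above 0.008 m).
It fails at once if the stock in a drawer was lifted or tipped over (height (world z) of any of tin, carton above 0.1 m or angle between any of tin, carton's own z axis and vertical above 0.6 rad).
It fails at once if something on or around the cabinet was moved by more than 20 mm (distance of any of flange, packet_box, oil_bottle, wrench, tape_roll, fuse_box from where it was at the start of the episode above 0.02 m).
It also fails if it takes over 64 s, if anything falls off the work surface, if the arm or the gripper's body presses on something with over 40 N, if the wrist force passes 120 N, or if a joint passes its speed limit or range.

### The arm

A 7-joint arm with a two-finger parallel gripper is mounted at the origin on the work surface. World frame = base frame: x ahead of the robot, y to its left, z up, the work surface at z = 0. Lengths are in mm, angles in rad, forces in N, time in s.
With the tool pointing down it reaches from about 350 to 900 mm from the base axis. Payload 8.1 kg.
Tool frame: the origin (TCP) lies midway between the tips of the shut fingers; the grasp point (between the pads) lies 19 mm behind it; x points along the fingers, y is the direction in which the jaws open and shut, and the axes are right-handed (so a half turn about x gives the same grasp; the last joint's range is limited). The gripper opens to 92 mm and grips with 3 to 60 N. Pads are 19 mm wide; open, the fingers measure 130 mm over their backs; the gripper's body (75 mm by 190 mm) begins 47 mm behind the grasp point.
Start: joints at [-1.265, 0.434, 0.025, 1.573, -0.012, 1.134, -0.075], TCP at [248.471, 573.502, 201.842] pointing down, gripper open.
Joint ranges: [-2.62, 2.62], [-0.44, 2.09], [-1.27, 1.32], [0.08, 2.57], [-1.32, 4.46], [0.12, 2], [-2.74, 2.74]. Speed limits (rad/s): [2.22, 2.22, 3.01, 3.01, 3.14, 3.14, 3.14].

### API

Orientations are given as a unit quaternion [w, x, y, z].
In Python, from station import status, cams, env gives the robot as it stands.
- The arm moves only by the tool move_arm, never from a script. Its argument "moves" is text: rows parted by semicolons, each of 5 numbers parted by spaces: the opening, from 0 (shut) to 1 (fully open), then the shift along the world's x, y, z scaled (see below), then the turn about the world's z scaled (see below). A call has 1 to 12 rows; each row shifts and turns the pose as measured when the row begins; what a row does not reach is not made up. The controller multiplies each number of a shift by 100 mm and each number of a turn by 180 degrees. A row lasts 1/8 s, in which the tool goes at most 62.5 mm and 10.7 degrees, less where a joint would pass 70% of its speed; a pose out of reach is approached as far as the arm can. A call with a number of a shift or a turn outside -1 to 1 is refused whole. A call with a gripper value outside its range is refused whole. The fingers move at their own pace and stop on an object; "force" is the grip in N (left out, the last holds). Time passes only in rows, so rows that do not move let the fingers close. It gives the time, the measured TCP pose, the force and the opening at its end, in the units of the state.
- status.get_state(): the state, without advancing time (a new reading comes with each control period).
- cams.camera(name): name is "scene" or "side" or "wrist"; returns a dict with "frame" (480x640x3 uint8, blue, green, red), "range_z" (480x640 float32, mm along the optical axis (not along the pixel's ray), 0 where there is no reading), "K" (3x3 intrinsics, pixels), "T" (4x4, takes a point from camera to world coordinates); the wrist camera has in their place "tool_from_camera" (4x4, takes a point from camera to tool coordinates, whose origin is the TCP and whose axes are the tool frame's). Camera axes: x right, y up, looking along -z (the intrinsics and any distortion apply to the point x, -y, -z); pixel columns grow to the right and rows downward; lengths in mm; the calibration is good to about 2 mm. The wrist camera is an equidistant fisheye: a pixel r from the principal point sees the ray r / f radians off the axis. A picture is of the moment at which its call begins: read the wrist's pose just before it.
- env.hand_in(): hands the job in, once; it reports no verdict.
Trained networks look in the newest picture that a camera, given by its name, has taken for a name from the list of things; names that differ only in an ending like _2 or _b are one class to them, and where a whole thing is asked for, a point or a joint stands for the part that bears it (a point fixed in the world has none). Each returns a list of dicts, best first, with "conf" (0 to 1); they miss things now and then, are a little off and sometimes report something else, mostly with a low value. They report only what shows in the picture. A call takes as long as a camera call. They do not tell look-alikes from the thing itself.
- cams.spot_in(camera, label): "at" ([x, y, z] in mm, in world coordinates, good to about 4 mm: the middle of the surface that is visible of it).
- cams.place_of(camera, label): "at" ([x, y, z] in mm, in world coordinates, good to about 4 mm: a listed point, or the origin of a listed thing).
The state is a dict: "time": time; "qpos": joint angles; "qd": joint speeds; "joint_efforts": joint torques, N m; "ee_pos": TCP position; "orientation": TCP orientation; "ft_force": force on the tool from outside, world axes, zero at the start; "moment": the same for the moment, N m; "grip_width": finger opening in mm.
Only numpy, scipy, OpenCV 4.12 (cv2) and the standard library are available. Lean on these libraries where they do the work, as an engineer would, in place of code of your own. Each camera call takes 0.05 s, during which the arm holds its last target.

## Working session

There is one attempt and no reset: what is moved stays moved. The work goes in short steps, Python scripts to look and compute and a tool call to move; the robot and the scene stay as the last step left them, time stands still between calls to the robot, and variables do not carry over. Pictures are saved under pics/ and viewed, and the job is handed in when it is done.

Besides the shell and the picture viewer there is one more tool, called after "Call:" as name(argument=value, ...) on one line, values as JSON. move_arm: Moves the arm, as the interface text tells. Shifts and turns lie within -1 to 1; 1 stands for 100 mm of shift or 180 degrees of turn. Its arguments: {"type":"object","properties":{"moves":{"type":"string"},"force":{"type":"number"}},"required":["moves"]}

```bash
mkdir -p pics; ls
python3 - <<'E'
from station import status,cams,env
import cv2
s=status.get_state();print({k:s[k] for k in('time','ee_pos','orientation','ft_force','grip_width')})
for c in('scene','side'):
    d=cams.camera(c);cv2.imwrite(f'pics/{c}0.png',d['frame'])
    for l in('cabinet','handle_a','handle_b','handle_c','lock_tip','tin','carton','oil_bottle','fuse_box'):
        r=cams.place_of(c,l);print(c,l,[([round(float(v)) for v in x['at']],round(x['conf'],2)) for x in r[:3]])
E
```

```text
pics
{'time': 0.0, 'ee_pos': array([248.30580591, 572.97248703, 201.05659762]), 'orientation': array([ 0.69230831,  0.14303914,  0.69244616, -0.14410873]), 'ft_force': array([-0.04570438, -0.10003285,  0.17361679]), 'grip_width': 91.77480950419836}
scene cabinet [([552, -152, 130], 0.35)]
scene handle_a [([488, 70, 129], 0.83), ([544, 176, 129], 0.64), ([570, -64, 131], 0.45)]
scene handle_b [([488, 70, 129], 0.83), ([544, 176, 129], 0.64), ([570, -64, 131], 0.45)]
scene handle_c [([488, 70, 129], 0.83), ([544, 176, 129], 0.64), ([570, -64, 131], 0.45)]
scene lock_tip [([592, 31, 80], 0.68), ([551, -152, 131], 0.56)]
scene tin [([589, 30, 82], 0.4), ([552, -154, 133], 0.18)]
scene carton [([653, 291, -4], 0.95), ([489, 218, -4], 0.52)]
scene oil_bottle [([563, -316, 0], 0.56)]
scene fuse_box [([425, -364, 2], 0.74)]
side cabinet []
side handle_a [([568, -62, 127], 0.8), ([546, 178, 128], 0.62), ([489, 69, 130], 0.56)]
side handle_b [([568, -62, 127], 0.8), ([546, 178, 128], 0.62), ([489, 69, 130], 0.56)]
side handle_c [([568, -62, 127], 0.8), ([546, 178, 128], 0.62), ([489, 69, 130], 0.56)]
side lock_tip [([550, -150, 129], 0.55)]
side tin [([592, 31, 78], 0.75), ([356, 398, -3], 0.49)]
side carton [([647, 288, -2], 0.86), ([633, 170, 79], 0.66), ([492, 219, 2], 0.61)]
side oil_bottle [([563, -317, 1], 0.9), ([734, 58, 166], 0.2)]
side fuse_box [([426, -359, 0], 0.7)]
```

View pics/scene0.png

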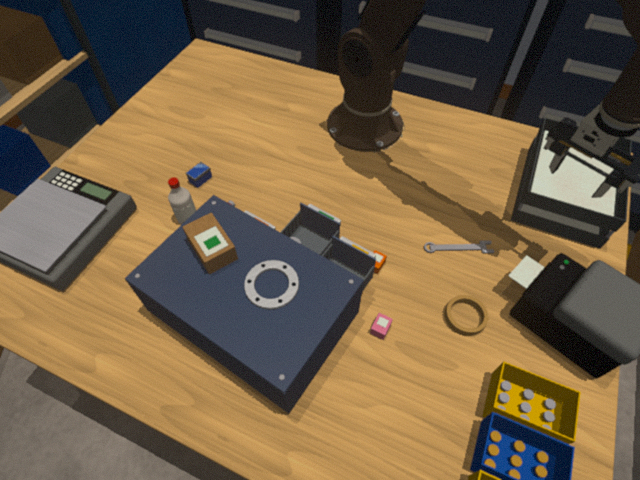

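View pics/side0.png

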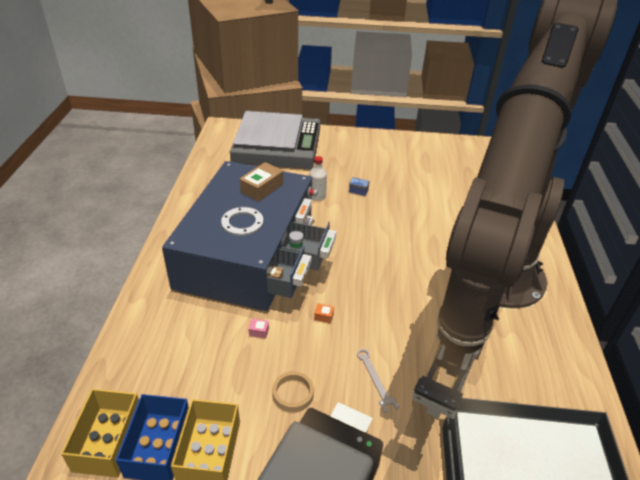

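The scene picture shows the cabinet at about (250,300). In the side picture the green-card drawer a (328,243) and yellow-card drawer b (302,268) are open, the orange-card drawer c (304,210) is shut, and the lock is at about (312,190). Next I fit the cabinet pose and work out the required tool yaw.

```bash
cat > h.py <<'E'
import numpy as np
from station import status
from scipy.spatial.transform import Rotation as R
def yaw():
    s=status.get_state();q=s['orientation'];M=R.from_quat([q[1],q[2],q[3],q[0]]).as_matrix()
    return s,M
E
python3 - <<'E'
from h import *
from station import cams
from scipy.optimize import least_squares
import cv2
s,M=yaw();print(M.round(3),s['qpos'].round(2))
P={}
for c in('scene','side'):
    cams.camera(c)
    for l in('handle_a','lock_tip'):
        for x in cams.place_of(c,l):
            p=x['at']
            if l=='lock_tip':
                if p[1]<-100:P.setdefault('l',[]).append(p)
            elif x['conf']>.3: P.setdefault('b' if p[1]>130 else 'a' if p[1]>10 else 'c',[]).append(p)
P={k:np.mean(v,0) for k,v in P.items()}
P={k:(v+np.array(o))/2 for (k,v),o in zip(sorted(P.items()),[(488.5,69.5,129.5),(545,177,128.5),(569,-63,129),(550.5,-151,130)])}
print(P)
off={'a':30.5,'b':147.5,'c':-86.5,'l':-178}
def f(v):
    X,Y,t,da,db=v;ex=np.array([np.cos(t),np.sin(t)]);ey=np.array([-ex[1],ex[0]])
    d={'a':-22-da,'b':-22-db,'c':-22,'l':-24}
    return np.concatenate([np.array([X,Y])+d[k]*ex+off[k]*ey-P[k][:2] for k in P])
r=least_squares(f,[600,30,-.19,100,60]);print(r.x.round(3),r.fun.round(1))
X,Y,t=r.x[:3];ex=np.array([np.cos(t),np.sin(t)]);ey=np.array([-ex[1],ex[0]]);print(ex,ey)
for k in off: print(k,(np.array([X,Y])-22*ex+off[k]*ey).round(1))
E
```

```text
[[ 0.     0.398  0.918]
 [ 0.     0.918 -0.398]
 [-1.     0.     0.   ]] [-1.26  0.43  0.03  1.57 -0.01  1.13 -0.08]
{'a': array([488.45 ,  68.3  , 129.475]), 'b': array([543.975, 178.025, 128.75 ]), 'c': array([568.575, -62.225, 128.725]), 'l': array([ 549.95 , -151.2  ,  130.175])}
[ 6.0301e+02  1.9562e+01 -1.6100e-01  9.8878e+01  6.1607e+01] [ 0.1  0.7  0.1  0.5 -1.1 -0.1  0.9 -1.1]
[ 0.98714088 -0.15985267] [0.15985267 0.98714088]
a [586.2  53.2]
b [604.9 168.7]
c [567.5 -62.3]
l [ 552.8 -152.6]
```

Call:
move_arm(moves="0 0.1 -0.3 0 0.04;0 0.16 -0.41 0 0.04;0 0.16 -0.41 0 0;0 0.16 -0.41 0 0;0 0.16 -0.41 0 0;0 0.16 -0.41 0 0;0 0.16 -0.41 0 0;0 0.16 -0.41 0 0;0 0.16 -0.41 0 0;0 0.16 -0.41 0 0;0 0.16 -0.41 0 0;0 0.16 -0.41 0 0", force=20)

```text
time: 2.8
ee_pos: [437.4, 80.8, 203.3]
orientation: [0.707, 0.052, 0.704, -0.049]
ft_force: [0.2, -0.3, -0.1]
grip_width: 0.6
```

Run:
```python
from h import *
s,M=yaw();print(M.round(3).tolist(),s['ee_pos'],s['grip_width'],s['time'],s['ft_force'])
```

```text
[[0.004, 0.143, 0.99], [0.005, 0.99, -0.143], [-1.0, 0.006, 0.003]] [437.41630305  80.79000595 203.32270644] 0.5730703745157482 2.8 [ 0.16052632 -0.25521358 -0.13031044]
```

Call:
move_arm(moves="0 0 -0.04 -0.25 -0.005;0 0 0 -0.25 0;0 0 0 -0.2 0;0 0 0 -0.1 0;0 0 0 0 0")

```text
time: 3.42
ee_pos: [439.9, 72.5, 122.8]
orientation: [0.708, 0.061, 0.702, -0.057]
ft_force: [-0.1, -0.2, -0.4]
grip_width: 0.5
```

Run:
```python
from h import *
from station import cams
import cv2
s,M=yaw();print(M.round(3).tolist(),s['ee_pos'],s['time'],s['ft_force'])
cv2.imwrite('pics/side1.png',cams.camera('side')['frame']);cv2.imwrite('pics/wrist1.png',cams.camera('wrist')['frame'])
```

```text
[[0.009, 0.166, 0.986], [0.005, 0.986, -0.166], [-1.0, 0.007, 0.008]] [439.89537435  72.51641509 122.79394978] 3.425 [-0.0930543  -0.244855   -0.39777086]
```

View pics/side1.png

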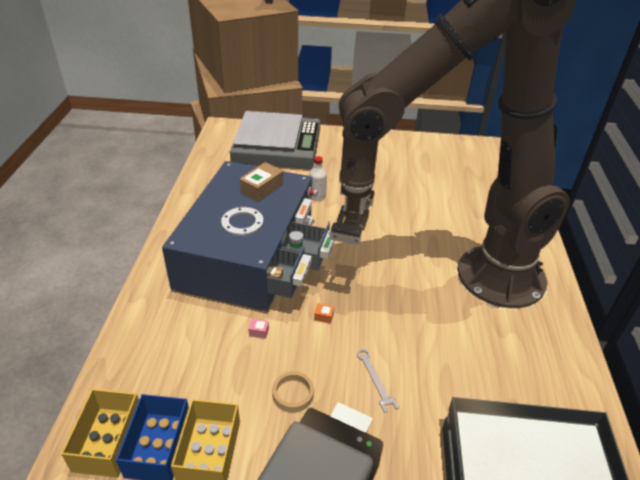

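View pics/wrist1.png

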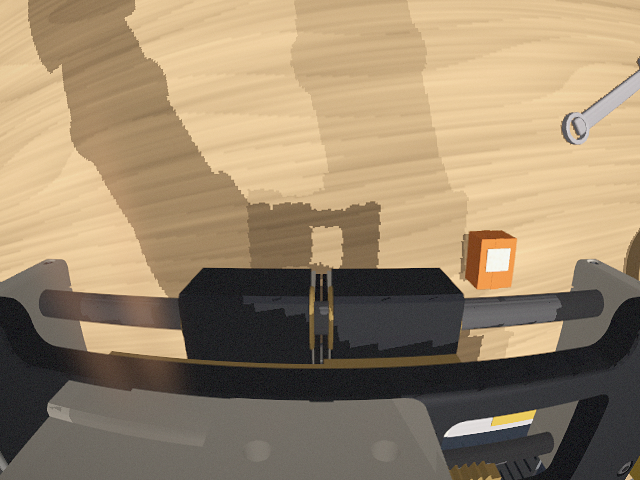

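Call:
move_arm(moves="0 0.12 -0.02 0 0;0 0.12 -0.02 0 0;0 0.1 -0.02 0 0;0 0.12 -0.02 0 0;0 0.12 -0.02 0 0;0 0.12 -0.02 0 0")

```text
time: 4.28
ee_pos: [515.2, 60.6, 124.9]
orientation: [0.708, 0.062, 0.701, -0.056]
ft_force: [-3.7, 0.7, 2.3]
grip_width: 0.4
```

Call:
move_arm(moves="0 0.12 -0.015 0 0;0 0.12 -0.015 0 0;0 0.12 -0.015 0 0;0 0.1 -0.015 0 0;0 0.05 -0.01 0 0")

```text
time: 4.9
ee_pos: [569.4, 52.1, 124.2]
orientation: [0.707, 0.061, 0.702, -0.057]
ft_force: [-3.6, 0.1, 2.6]
grip_width: 0.3
```

Call:
move_arm(moves="0 0.04 -0.005 0 0;0 0.03 -0.005 0 0;0 0.03 -0.005 0 0;0 0.03 -0.005 0 0")

```text
time: 5.4
ee_pos: [582.5, 49.9, 124.1]
orientation: [0.707, 0.061, 0.702, -0.057]
ft_force: [-3.6, -1.0, -0.3]
grip_width: 0.7
```

Call:
move_arm(moves="0 0.03 -0.005 0 0;0 0.03 -0.005 0 0;0 0.03 -0.005 0 0")

```text
time: 5.78
ee_pos: [591.9, 48.3, 124.2]
orientation: [0.707, 0.061, 0.702, -0.057]
ft_force: [-3.6, -0.1, 1.8]
grip_width: 1.0
```

Run:
```python
from h import *
from station import cams
import cv2
for c in('scene','side'):
    d=cams.camera(c)['frame']; 
    for x in cams.place_of(c,'handle_a'):print(c,np.round(x['at']),round(x['conf'],2))
    d=d[150:330,180:420] if c=='side' else d[150:330,170:410]
    cv2.imwrite(f'pics/{c}2.png',cv2.resize(d,None,fx=3.3,fy=3.3,interpolation=cv2.INTER_CUBIC))
```

```text
scene [540. 176. 129.] 0.69
scene [568. -63. 131.] 0.48
side [547. 180. 128.] 0.94
side [581.  52. 131.] 0.87
side [ 423. -361.   -3.] 0.51
side [569. -61. 128.] 0.38
```

View pics/side2.png

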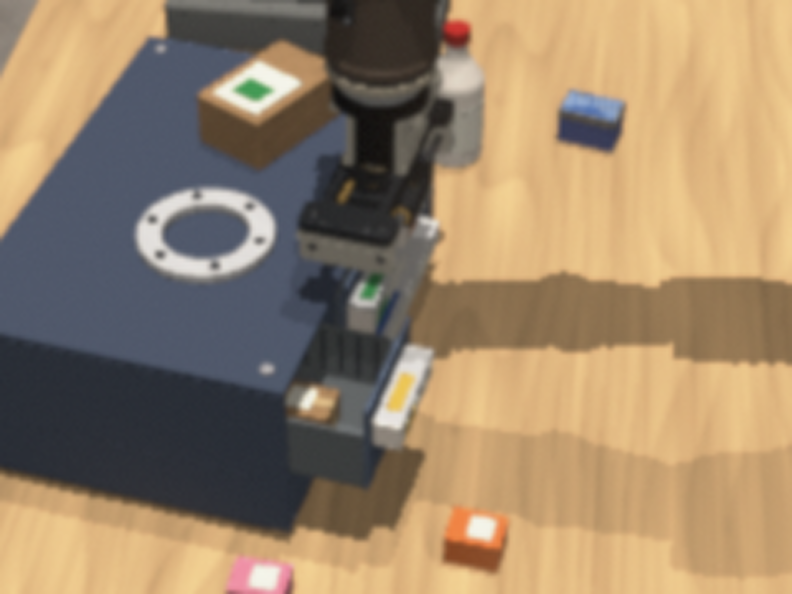

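View pics/scene2.png

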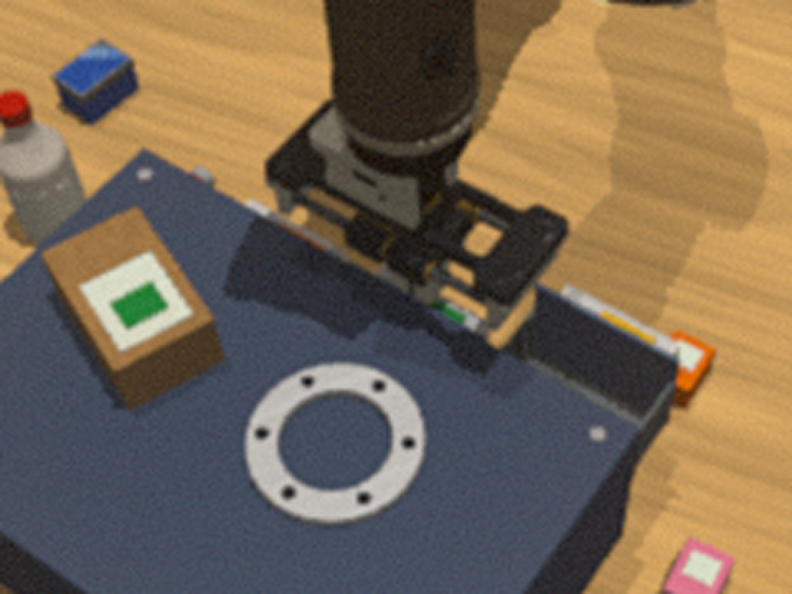

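Run:
```python
from h import *
from station import cams
import cv2
s,M=yaw();print(s['ee_pos'],s['ft_force'],s['moment'],s['qd'].round(3))
cv2.imwrite('pics/wrist2.png',cams.camera('wrist')['frame'])
d=cams.camera('side');f=d['frame']
Z=d['range_z'];K=d['K'];T=d['T']
v,u=np.mgrid[:480,:640];x=(u-K[0,2])/K[0,0]*Z;y=(v-K[1,2])/K[1,1]*Z
W=np.stack([x,-y,-Z,np.ones_like(Z)],-1)@T.T
# points with z 100..145 near front
m=(Z>0)&(W[...,2]>100)&(W[...,2]<145)&(W[...,0]>450)&(W[...,0]<650)&(W[...,1]>-80)&(W[...,1]<230)
for yb in range(-80,230,10):
    k=m&(W[...,1]>=yb)&(W[...,1]<yb+10)
    if k.sum():print(yb,k.sum(),W[k][:,0].min().round(),np.percentile(W[k][:,0],[10,50]).round())
```

```text
[592.49106418  48.54945691 124.29354846] [0.92641128 1.25273136 0.35877162] [ 0.0208717   0.04091731 -0.03341342] [-0.002 -0.003 -0.001  0.001 -0.    -0.     0.002]
-80 1 564.0 [564. 564.]
-70 2 565.0 [566. 567.]
-60 1 568.0 [568. 568.]
-50 3 569.0 [569. 569.]
-40 2 571.0 [571. 572.]
-30 6 573.0 [573. 575.]
-20 13 575.0 [575. 578.]
10 11 573.0 [574. 574.]
20 10 573.0 [575. 576.]
30 7 576.0 [577. 577.]
40 11 576.0 [578. 579.]
50 26 580.0 [580. 586.]
60 26 582.0 [582. 590.]
70 30 581.0 [583. 594.]
80 28 584.0 [585. 594.]
90 64 586.0 [588. 599.]
100 41 590.0 [596. 616.]
110 184 557.0 [586. 607.]
120 46 569.0 [575. 583.]
130 15 539.0 [544. 552.]
140 32 538.0 [538. 545.]
150 45 539.0 [540. 558.]
160 78 539.0 [542. 611.]
170 73 543.0 [545. 612.]
180 82 544.0 [547. 616.]
190 53 545.0 [546. 563.]
200 28 547.0 [547. 556.]
210 64 548.0 [550. 568.]
220 319 552.0 [562. 610.]
```

View pics/wrist2.png

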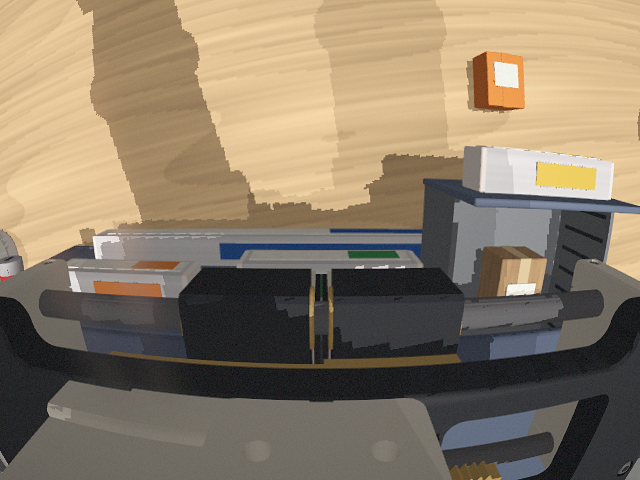

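Run:
```python
from h import *
from station import cams
s,M=yaw()
d=cams.camera('wrist');K=d['K'];TC=d['tool_from_camera'];Z=d['range_z']
print(K.round(1).tolist(),TC.round(2).tolist())
v,u=np.mgrid[:480,:640];a=(u-K[0,2])/K[0,0];b=(v-K[1,2])/K[1,1]
th=np.hypot(a,b);k=np.where(th>1e-6,np.tan(th)/np.maximum(th,1e-6),1)
C=np.stack([a*k*Z,-b*k*Z,-Z,np.ones_like(Z)],-1)
W=(C@TC.T)[...,:3]@M.T+s['ee_pos']
np.save('w.npy',W)
for c in(250,290,322,380,400):
    print('col',c)
    for r in range(225,365,8):print(r,W[r,c].round(),Z[r,c].round())
# TCP in camera
p=np.linalg.inv(TC)@[0,0,0,1];x,y,z=p[0],-p[1],-p[2];t=np.arctan2(np.hypot(x,y),z);h=np.hypot(x,y)
print('tcp px',K[0,2]+K[0,0]*t*x/h,K[1,2]+K[1,1]*t*y/h)
```

```text
[[371.6, 0.0, 320.9], [0.0, 371.6, 238.6], [0.0, 0.0, 1.0]] [[-0.0, 0.25, -0.97, -181.81], [1.0, 0.0, -0.0, 1.48], [0.0, -0.97, -0.25, -66.85], [0.0, 0.0, 0.0, 1.0]]
col 250
225 [583.  -8.  -1.] 313.0
233 [578.   2.  52.] 261.0
241 [583.   2.  59.] 255.0
249 [588.   1.  60.] 256.0
257 [574.  18. 131.] 182.0
265 [576.  18. 138.] 176.0
273 [552.  39. 222.] 88.0
281 [553.  40. 227.] 84.0
289 [553.  41. 233.] 78.0
297 [552.  41. 238.] 73.0
305 [554.  41. 237.] 75.0
313 [556.  41. 238.] 74.0
321 [558.  40. 237.] 75.0
329 [560.  40. 237.] 75.0
337 [562.  39. 237.] 76.0
345 [564.  38. 236.] 78.0
353 [566.  38. 237.] 77.0
361 [568.  38. 237.] 78.0
col 290
225 [588.  25.   0.] 313.0
233 [583.  30.  52.] 261.0
241 [587.  30.  58.] 256.0
249 [593.  29.  59.] 256.0
257 [577.  37. 130.] 184.0
265 [579.  37. 139.] 176.0
273 [554.  48. 222.] 89.0
281 [554.  49. 228.] 82.0
289 [554.  49. 232.] 79.0
297 [554.  49. 236.] 75.0
305 [556.  49. 237.] 75.0
313 [557.  49. 237.] 75.0
321 [559.  48. 236.] 76.0
329 [561.  48. 237.] 75.0
337 [563.  48. 237.] 76.0
345 [565.  47. 237.] 77.0
353 [566.  47. 238.] 7
[... 824 characters left out ...]
[560.  67. 238.] 74.0
321 [562.  67. 238.] 74.0
329 [525.  60. 306.] 0.0
337 [566.  66. 238.] 75.0
345 [568.  66. 237.] 77.0
353 [570.  66. 237.] 77.0
361 [571.  66. 240.] 75.0
col 400
225 [604. 118.  -0.] 314.0
233 [596. 107.  53.] 261.0
241 [600. 106.  58.] 256.0
249 [606. 105.  59.] 257.0
257 [587.  91. 131.] 184.0
265 [588.  89. 140.] 175.0
273 [558.  74. 223.] 88.0
281 [558.  73. 227.] 84.0
289 [558.  72. 233.] 78.0
297 [558.  72. 236.] 75.0
305 [559.  71. 237.] 74.0
313 [562.  71. 237.] 75.0
321 [563.  71. 238.] 75.0
329 [565.  71. 238.] 76.0
337 [567.  71. 237.] 76.0
345 [569.  70. 237.] 77.0
353 [571.  70. 238.] 76.0
361 [572.  70. 239.] 76.0
tcp px 317.927344725337 277.1036871054696
```

Run:
```python
import cv2
f=cv2.imread('pics/wrist2.png')[225:375,230:430]
cv2.imwrite('pics/w2z.png',cv2.resize(f,None,fx=4,fy=4,interpolation=cv2.INTER_NEAREST))
```

```text
(no output)
```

View pics/w2z.png

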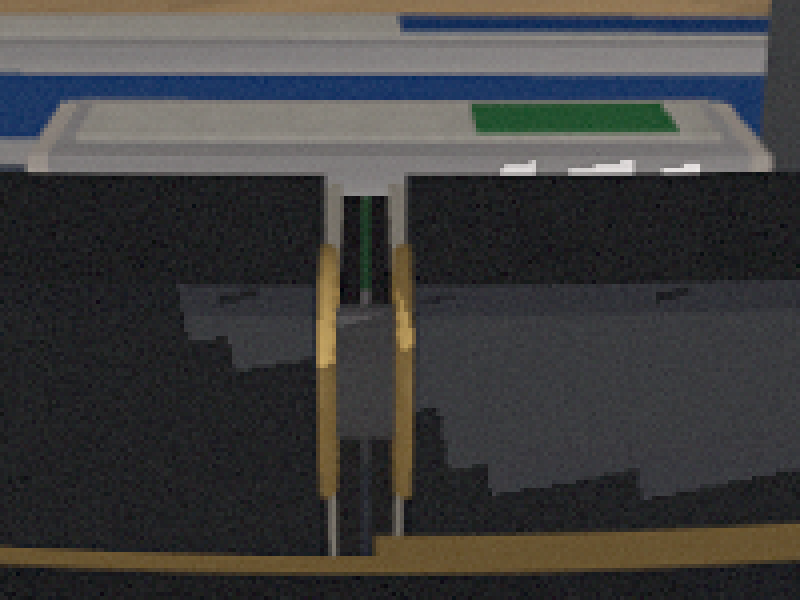

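The close-up shows drawer a's pull front at about x 582. The fingertips stand over the pull rather than in front of it, so they are probably pushing the panel. The drawer is still about 5 mm open, so I'll keep easing it in and watch for the force to jump at the stop.

Call:
move_arm(moves="0 0.03 -0.005 0 0;0 0.03 -0.005 0 0;0 0.03 -0.005 0 0")

```text
time: 6.5
ee_pos: [598.3, 47.6, 124.0]
orientation: [0.705, 0.061, 0.704, -0.056]
ft_force: [-17.5, 1.9, 12.5]
grip_width: 0.4
```

Call:
move_arm(moves="0 -0.02 0.003 0 0;0 0 0 0.1 0")

```text
time: 6.75
ee_pos: [596.7, 47.9, 133.9]
orientation: [0.705, 0.061, 0.704, -0.056]
ft_force: [-0.5, 0.4, 0.0]
grip_width: 0.2
```

Run:
```python
from h import *
from station import cams
import cv2
s,M=yaw();print(s['ee_pos'],s['ft_force'],s['moment'])
cv2.imwrite('pics/wrist3.png',cams.camera('wrist')['frame'][225:375,230:430].repeat(4,0).repeat(4,1))
```

```text
[596.66681613  47.91853623 133.91262932] [-0.48022396  0.39983192  0.03123671] [-0.00527322 -0.02273242 -0.0768462 ]
```

View pics/wrist3.png

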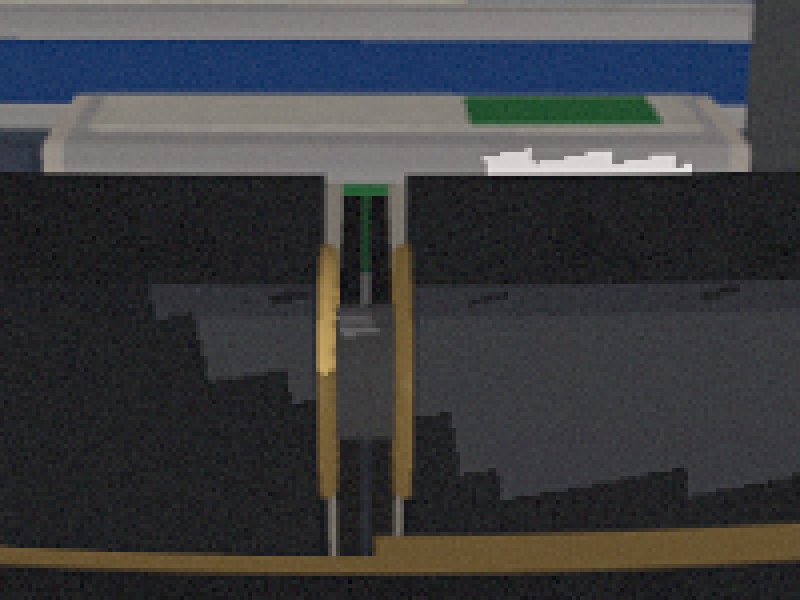

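Run:
```python
from h import *
from station import cams
import cv2
s,M=yaw()
d=cams.camera('wrist');K=d['K'];TC=d['tool_from_camera'];Z=d['range_z'];f=d['frame']
v,u=np.mgrid[:480,:640];a=(u-K[0,2])/K[0,0];b=(v-K[1,2])/K[1,1]
th=np.hypot(a,b);k=np.where(th>1e-6,np.tan(th)/np.maximum(th,1e-6),1)
C=np.stack([a*k*Z,-b*k*Z,-Z,np.ones_like(Z)],-1)
W=(C@TC.T)[...,:3]@M.T+s['ee_pos']
for c in (319,321,325):
  for r in range(245,306,3):print(c,r,W[r,c].round(1),f[r,c])
for c in('scene','side'):
    d=cams.camera(c)['frame']
    d=d[170:310,200:380] if c=='side' else d[170:310,190:370]
    cv2.imwrite(f'pics/{c}3.png',cv2.resize(d,None,fx=4.4,fy=4.2,interpolation=cv2.INTER_CUBIC))
```

```text
319 245 [601.6  48.2  60.2] [112  99  96]
319 248 [586.3  50.6 122.6] [122 128 134]
319 251 [586.1  50.6 129.1] [124 130 132]
319 254 [586.4  50.5 133.3] [124 129 134]
319 257 [587.   50.4 136.6] [111 113 118]
319 260 [587.6  50.3 139.8] [127 126 130]
319 263 [589.2  50.  139.5] [126 126 128]
319 266 [591.1  49.7 138.7] [136 136 139]
319 269 [592.4  49.4 139.4] [52 92 40]
319 272 [594.   49.2 139.4] [50 92 38]
319 275 [587.8  50.1 161. ] [29 25 27]
319 278 [587.6  50.2 165.5] [24 18 25]
319 281 [587.6  50.1 169. ] [28 28 30]
319 284 [587.4  50.2 173. ] [29 30 30]
319 287 [587.8  50.1 175.5] [31 28 33]
319 290 [587.5  50.1 179.4] [19 13 16]
319 293 [587.3  50.1 183. ] [33 30 30]
319 296 [588.2  50.  184. ] [21 12 15]
319 299 [587.5  50.1 188.3] [26 20 24]
319 302 [566.1  53.5 239.4] [54 54 54]
319 305 [566.3  53.5 240.4] [55 57 58]
321 245 [602.   49.6  59.8] [109  96  93]
321 248 [586.1  51.7 123.9] [122 129 133]
321 251 [585.9  51.7 130.3] [119 127 131]
321 254 [586.2  51.6 134.8] [124 127 132]
321 257 [586.8  51.4 138. ] [116 114 118]
321 260 [588.   51.2 139.1] [126 128 131]
321 2
[... 728 characters left out ...]
53.6 134. ] [128 133 136]
325 257 [587.5  53.4 136.8] [112 113 117]
325 260 [588.2  53.2 139.6] [126 126 130]
325 263 [590.   52.9 138.7] [127 127 130]
325 266 [591.7  52.7 138.5] [135 133 139]
325 269 [592.9  52.4 139.7] [55 96 42]
325 272 [594.5  52.2 139.6] [51 91 33]
325 275 [588.5  52.8 160.5] [24 17 17]
325 278 [587.9  52.8 165.7] [24 25 23]
325 281 [588.4  52.6 168.3] [25 20 25]
325 284 [588.3  52.6 172. ] [23 24 22]
325 287 [588.4  52.5 175. ] [24 22 26]
325 290 [587.9  52.5 179.4] [25 18 21]
325 293 [588.1  52.4 182. ] [29 23 27]
325 296 [588.1  52.4 185. ] [30 22 23]
325 299 [588.2  52.3 187.7] [27 21 25]
325 302 [566.6  54.9 238.8] [54 55 56]
325 305 [566.9  54.8 239.8] [58 57 57]
```

View pics/side3.png

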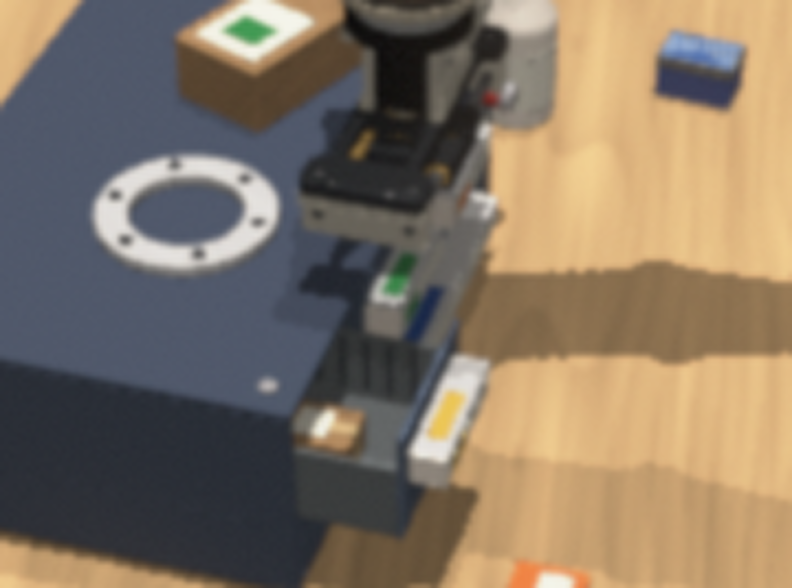

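View pics/scene3.png

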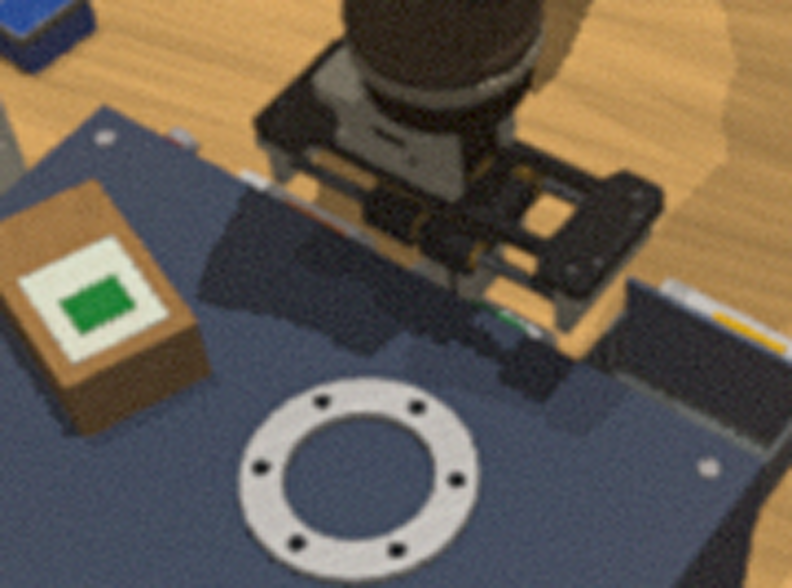

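The pictures show drawer a's pull front at x 586, which is home, with its card on the pull's front and top (wrist about (321,271)). The fingertips look roughly 20 mm above the reported TCP. I'll back away and check that offset before drawer b.

Call:
move_arm(moves="0 0 0 0.3 0;0 -0.1 0.05 0.1 0;0 -0.4 0.2 0 0;0 -0.4 0.4 0 0;0 -0.2 0.4 0 0;0 0 0.35 0 0;0 0 0 -0.2 0;0 0 0 -0.2 0;0 0 0 0 0")

```text
time: 8.07
ee_pos: [477.9, 193.4, 132.2]
orientation: [0.705, 0.06, 0.704, -0.055]
ft_force: [0.1, -0.4, 0.2]
grip_width: 0.6
```

```bash
cat > tip.py <<'E'
from h import *
from station import cams
import cv2
s,M=yaw();e=s['ee_pos'];print(e,s['ft_force'],M[:,1].round(3))
for c in('side','scene'):
    d=cams.camera(c);Z=d['range_z'];K=d['K'];T=d['T']
    v,u=np.mgrid[:480,:640]
    W=(np.stack([(u-K[0,2])/K[0,0]*Z,-(v-K[1,2])/K[1,1]*Z,-Z,np.ones_like(Z)],-1)@T.T)[...,:3]
    m=(Z>0)&(np.hypot(W[...,0]-e[0],W[...,1]-e[1])<25)&(W[...,2]>e[2]-30)
    if m.sum():print(c,m.sum(),np.sort(W[m][:,2])[:12].round(),W[m][np.argsort(W[m][:,2])[:4]].round())
    r,cc=np.where(m); 
    f=d['frame']; x0=int(np.clip(np.median(cc),90,550))-90;y0=int(np.clip(np.max(r),70,410))-90
    cv2.imwrite(f'pics/tip_{c}.png',cv2.resize(f[y0:y0+150,x0:x0+180],None,fx=4,fy=4,interpolation=cv2.INTER_CUBIC))
E
python3 tip.py
```

```text
[477.89474289 193.38512913 132.20138445] [ 0.07933448 -0.43953536  0.20625698] [0.162 0.987 0.008]
side 670 [244. 244. 244. 245. 245. 245. 245. 245. 246. 246. 246. 246.] [[484. 213. 244.]
 [477. 205. 244.]
 [489. 203. 244.]
 [479. 209. 245.]]
scene 1575 [155. 158. 159. 160. 160. 160. 160. 161. 163. 164. 164. 164.] [[485. 192. 155.]
 [489. 195. 158.]
 [486. 189. 159.]
 [486. 192. 160.]]
```

View pics/tip_side.png

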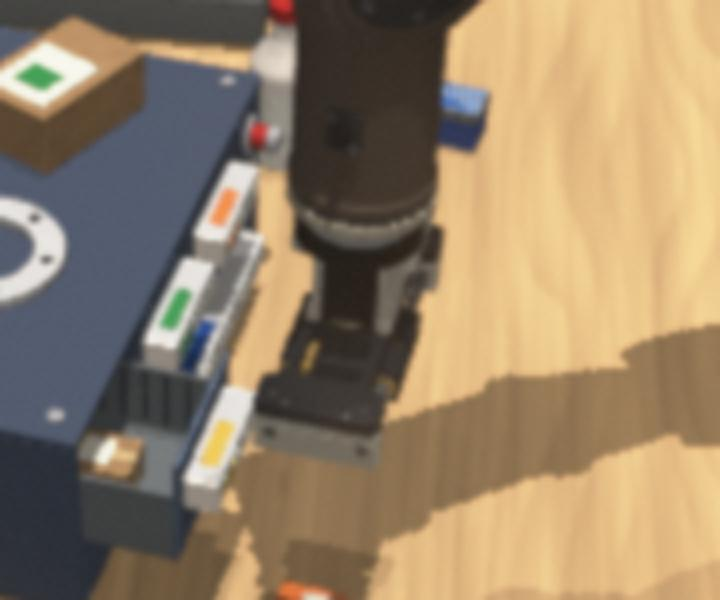

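Drawers a and c look flush in the side picture. Scene depth puts the tip 23 mm above the TCP value, so I'll go lower to meet pull b squarely.

Call:
move_arm(moves="0 0 -0.04 -0.15 0;0 0 0 -0.11 0;0 0 0 0 0;0 0.1 -0.016 0 0;0 0.1 -0.016 0 0;0 0.1 -0.016 0 0;0 0.1 -0.016 0 0;0 0.1 -0.016 0 0;0 0.1 -0.016 0 0")

```text
time: 9.3
ee_pos: [544.2, 178.7, 107.6]
orientation: [0.707, 0.062, 0.703, -0.054]
ft_force: [-3.8, 0.0, 2.4]
grip_width: 0.5
```

Call:
move_arm(moves="0 0.1 -0.016 0 0;0 0.1 -0.016 0 0;0 0.1 -0.016 0 0;0 0.08 -0.013 0 0;0 0.04 -0.006 0 0")

```text
time: 9.93
ee_pos: [588.5, 171.2, 107.3]
orientation: [0.706, 0.062, 0.703, -0.055]
ft_force: [-3.1, 0.1, 2.0]
grip_width: 0.5
```

Call:
move_arm(moves="0 0.03 -0.005 0 0;0 0.03 -0.005 0 0;0 0.03 -0.005 0 0")

```text
time: 10.3
ee_pos: [597.7, 169.6, 107.2]
orientation: [0.706, 0.061, 0.704, -0.055]
ft_force: [-3.7, -0.1, 2.3]
grip_width: 0.5
```

Call:
move_arm(moves="0 0.03 -0.005 0 0;0 0.03 -0.005 0 0")

```text
time: 10.55
ee_pos: [597.8, 169.7, 106.8]
orientation: [0.702, 0.061, 0.708, -0.054]
ft_force: [-15.7, 0.3, 11.7]
grip_width: 0.3
```

Call:
move_arm(moves="0 -0.1 0.016 0 0;0 -0.4 0.06 0 0;0 -0.5 0 0 0;0 -0.2 -0.4 0 0;0 0 -0.5 0 0;0 0 -0.5 0 0;0 0 -0.5 0 0;0 0 -0.5 0 0;0 0 -0.5 0 0;0 0 -0.4 0 0;0 0 0 0 0")

```text
time: 11.92
ee_pos: [480.3, -161.3, 110.0]
orientation: [0.71, 0.059, 0.699, -0.052]
ft_force: [0.4, 0.8, 0.7]
grip_width: 0.4
```

```bash
python3 tip.py
python3 - <<'E'
from station import cams
import cv2,numpy as np
for c in('scene','side'):
    f=cams.camera(c)['frame']
    for l in('handle_a','lock_tip'):
        for x in cams.place_of(c,l)[:4]:print(c,l,np.round(x['at']),round(x['conf'],2))
    cv2.imwrite(f'pics/{c}4.png',cv2.resize(f[150:320,160:380],None,fx=3.5,fy=3.5,interpolation=cv2.INTER_CUBIC))
E
```

```text
[ 480.27932976 -161.26887414  109.99717284] [0.35912058 0.75843869 0.68689625] [0.157 0.987 0.012]
side 285 [132. 133. 137. 139. 140. 140. 142. 147. 147. 148. 149. 149.] [[ 474. -160.  132.]
 [ 489. -162.  133.]
 [ 468. -159.  137.]
 [ 486. -153.  139.]]
scene 1030 [135. 136. 138. 139. 139. 140. 140. 141. 141. 143. 143. 144.] [[ 487. -164.  135.]
 [ 490. -165.  136.]
 [ 489. -169.  138.]
 [ 488. -166.  139.]]
scene handle_a [569. -64. 132.] 0.66
scene handle_a [605. 168. 126.] 0.5
scene handle_a [587.  51. 136.] 0.4
scene lock_tip [ 549. -150.  132.] 0.47
scene lock_tip [736.  60. 169.] 0.28
side handle_a [589.  51. 129.] 0.85
side handle_a [569. -64. 128.] 0.68
side handle_a [607. 167. 125.] 0.66
side lock_tip [588.  53. 129.] 0.63
side lock_tip [ 549. -152.  128.] 0.48
side lock_tip [ 707. -105.  170.] 0.37
```

View pics/side4.png

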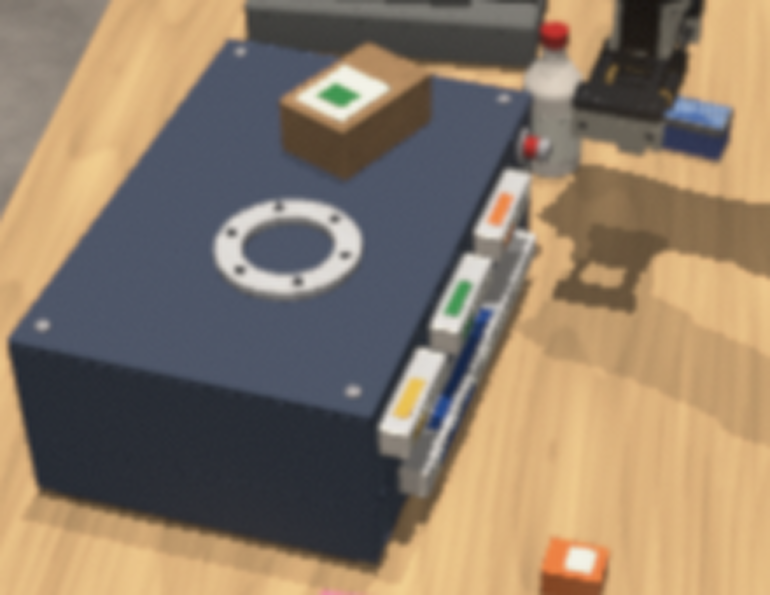

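All three pull fronts are in line, and the lock's red band still shows at (530,147). Next is the lock.

Call:
move_arm(moves="0 0 0.2 -0.03 0;0 0 0 -0.01 0;0 0.15 -0.025 0 0;0 0.15 -0.025 0 0;0 0.1 -0.016 0 0;0 0.1 -0.016 0 0;0 0 0 0 0")

```text
time: 13.2
ee_pos: [535.6, -145.7, 105.8]
orientation: [0.711, 0.057, 0.7, -0.049]
ft_force: [-0.3, -0.4, -0.3]
grip_width: 0.4
```

Call:
move_arm(moves="0 0.03 -0.03 0 0;0 0.03 -0.01 0 0;0 0.03 -0.005 0 0;0 0.03 -0.005 0 0")

```text
time: 13.7
ee_pos: [542.8, -150.4, 105.0]
orientation: [0.707, 0.058, 0.703, -0.049]
ft_force: [-5.8, 0.5, 3.9]
grip_width: 1.1
```

Call:
move_arm(moves="0 0.04 -0.005 0 0;0 0.04 -0.005 0 0;0 0.04 -0.005 0 0")

```text
time: 14.08
ee_pos: [549.3, -151.5, 104.5]
orientation: [0.704, 0.059, 0.706, -0.048]
ft_force: [-6.2, 1.4, 4.1]
grip_width: 0.1
```

Call:
move_arm(moves="0 0.04 -0.005 0 0;0 0.04 -0.005 0.01 0;0 0.04 -0.005 0 0")

```text
time: 14.45
ee_pos: [551.0, -151.7, 103.9]
orientation: [0.697, 0.061, 0.713, -0.048]
ft_force: [-15.0, 1.7, 10.2]
grip_width: 0.6
```

Call:
move_arm(moves="0 0.07 -0.01 0 0;0 0.07 -0.01 0 0")

```text
time: 14.7
ee_pos: [550.2, -151.6, 102.5]
orientation: [0.687, 0.063, 0.722, -0.047]
ft_force: [-25.9, 5.5, 17.8]
grip_width: 0.3
```

Call:
move_arm(moves="0 -0.1 0.016 0 0;0 -0.4 0.06 0 0;0 -0.4 0.06 0 0;0 -0.3 0 0.2 0;0 0 0 0 0")

```text
time: 15.32
ee_pos: [425.7, -137.5, 122.7]
orientation: [0.688, 0.064, 0.722, -0.047]
ft_force: [0.3, 0.5, 0.1]
grip_width: 0.4
```

Run:
```python
from station import cams
import cv2,numpy as np
for c in('scene','side'):
    f=cams.camera(c)['frame']
    for l in('handle_a','lock_tip','oil_bottle','fuse_box','flange','packet_box'):
        for x in cams.place_of(c,l)[:4]:print(c,l,np.round(x['at']),round(x['conf'],2))
    cv2.imwrite(f'pics/{c}5.png',cv2.resize(f[150:320,160:380],None,fx=3.5,fy=3.5,interpolation=cv2.INTER_CUBIC))
```

```text
scene handle_a [571. -64. 127.] 0.67
scene handle_a [589.  49. 133.] 0.51
scene handle_a [606. 167. 127.] 0.44
scene handle_a [ 709. -107.  169.] 0.37
scene lock_tip [602. 167. 125.] 0.45
scene oil_bottle [ 562. -314.    2.] 0.65
scene fuse_box [ 420. -363.    3.] 0.94
scene flange [733.  61. 166.] 0.65
scene packet_box [ 706. -106.  168.] 0.83
side handle_a [587.  52. 128.] 0.95
side handle_a [570. -58. 128.] 0.6
side handle_a [610. 170. 129.] 0.57
side lock_tip [ 562. -152.  131.] 0.54
side lock_tip [ 706. -102.  173.] 0.35
side lock_tip [731.  60. 167.] 0.16
side oil_bottle [ 560. -318.    0.] 0.59
side oil_bottle [546. 461.   3.] 0.16
side fuse_box [ 424. -358.   -5.] 0.42
side packet_box [ 706. -104.  172.] 0.55
```

View pics/side5.png

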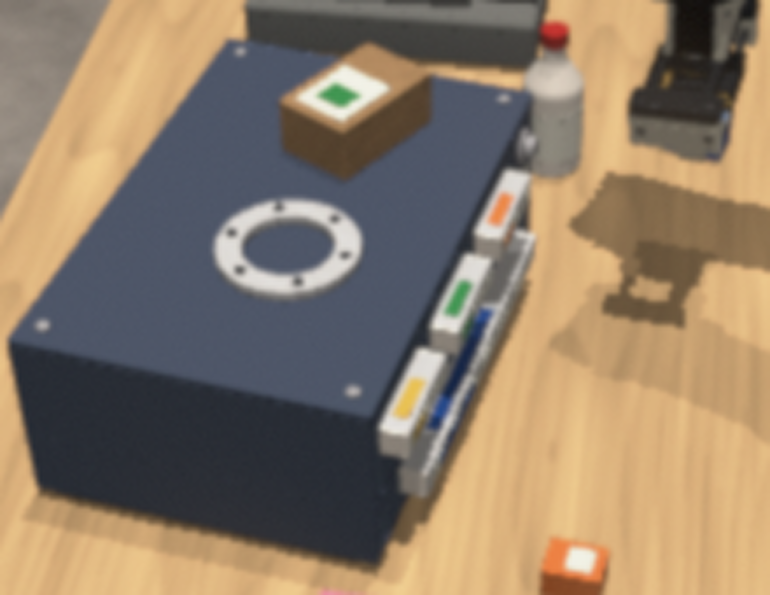

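View pics/scene5.png

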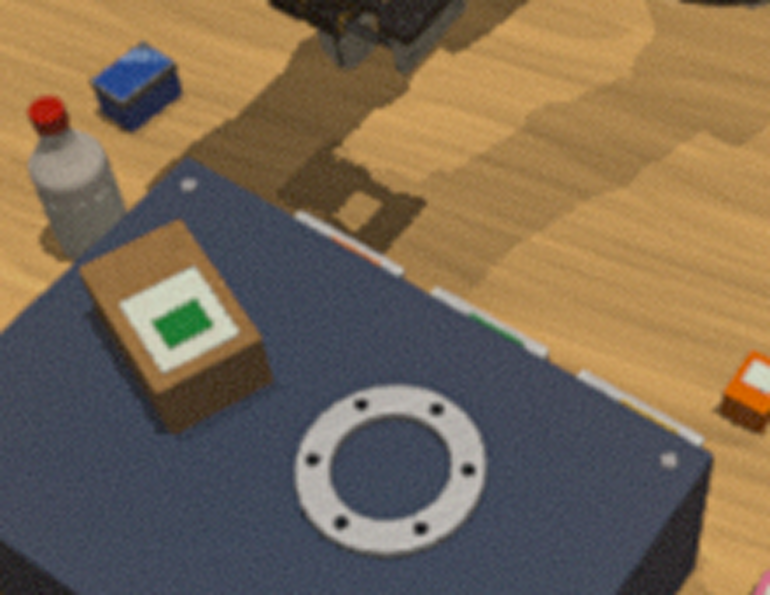

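The red band is gone, with only the chrome head visible at (527,145). The lock tip has moved about 12 mm, from x 550 to 562. The pulls are in line, and the flange, packet box, bottle and fuse box read where they were. The arm is clear, so I'm handing in.

Run:
```python
from station import env,status
print(status.get_state()['ft_force']);print(env.hand_in())
```

```text
[ 0.4782119  -0.49677383  0.03029061]
the job is handed in; nothing more can be done
None
```

I pushed drawers a and b home with the shut fingertips, then pressed the push-lock all the way in. The job was handed in at about 15.5 s, and hand-in gives no verdict.

**Drawers:** Each was eased in at under about 0.12 m/s on the commanded steps, until the force rose from about 3.5 N to 16–17 N at the stop. In the last pictures the three pull fronts line up. They measured x of about 588, 608 and 570 for a, b and c, against 586, 605 and 567 expected at home. That is within the networks' error.

**Lock:** The force rose from about 6 N to 26 N at the stop. The red band no longer shows. The side camera puts the tip about 12 mm further in, but the scene camera did not find the lock at the end, so that figure rests on one camera.

**Surroundings:** The bottle and fuse box read within 6 mm of their first positions. The flange and packet box look unmoved in the pictures. I did not measure the wrench or tape roll; the arm did not work near them. The arm ended clear, with no contact force.

**What disagreed or went unchecked:**
- **Fingertip height:** Camera depth showed the fingertips about 23 mm higher than the reported TCP. Drawer a was therefore pushed on its panel just above the pull. I lowered the tool for drawer b and the lock.
- **Tool tilt:** The tool tilted about 2–3° while pressing the lock.
- **Tin and carton:** They could not be seen once the drawers were shut, so that they are still standing rests on the slow pushes.

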